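# Gauge the assembly block, then hold it square in the tray's corner

### The arm

A 6-joint arm with a two-finger parallel gripper is mounted at the origin on the work surface. World frame = base frame: x ahead of the robot, y to its left, z up, the work surface at z = 0. Lengths are in mm, angles in degrees, forces in N, time in s.
With the tool pointing down it reaches from about 300 to 850 mm from the base axis. Payload 4.2 kg.
Tool frame: the origin (TCP) lies midway between the tips of the shut fingers; the grasp point (between the pads) lies 19 mm behind it (env.hold_point_z is the z of the grasp point in the tool frame, in mm); z points along the fingers, y is the direction in which the jaws open and shut (so a half turn about z gives the same grasp; the last joint's range is limited). The gripper opens to 91 mm and grips with 3 to 60 N. Pads are 32 mm wide; open, the fingers measure 118 mm over their backs; the gripper's body (76 mm by 178 mm) begins 60 mm behind the grasp point.
Start: joints at [72.938, 18.312, 89.639, -0, 72.044, -1.146], TCP at [157.69, 552.971, 213.976] pointing down, gripper open.
Joint ranges: [-177.97, 177.97], [-48.28, 115.42], [12.27, 149.76], [-77.06, 257.06], [2.81, 150.46], [-146.56, 146.56]. Speed limits (degrees/s): [147.25, 147.25, 180, 180, 180, 180].

### API

Orientations are given as [roll, pitch, yaw] about the fixed x, y, z axes, in that order (R = Rz(yaw) Ry(pitch) Rx(roll)).
In Python, from workcell import env, grab_frame, camera_params, spotter gives the robot as it stands. The module is installed in compiled form; this text tells all that it offers.
- The arm moves only by the shell command python3 -m jog 'ROWS' [FORCE]. ROWS is text: rows parted by semicolons, each of 7 numbers parted by spaces: the turn, a rotation vector about the world's x, y, z in units of 5 degrees (1.0 is 5 degrees), then the shift along the world's x, y, z in units of 25 mm (1.0 is 25 mm), then the opening, from 0 (shut) to 1 (fully open). A call has 1 to 5 rows; each row is the pose to reach, as a shift and turn from the pose commanded when the call began; what a row does not reach only later rows make up. A row lasts 1/8 s, in which the tool goes at most 62.5 mm and 10.7 degrees, less where a joint would pass 70% of its speed; a pose out of reach is approached as far as the arm can. A call with a gripper value outside its range is refused whole. The fingers move at their own pace and stop on an object; FORCE is the grip in N (left out, the last holds). Time passes only in rows, so rows that repeat a pose let the fingers close. It gives the time, the measured TCP pose, the force and the opening at its end, in the units of the state.
- env.state(): the state, without advancing time (a new reading comes with each control period).
- grab_frame(name): name is "side" or "top" or "wrist"; returns the picture (400x640x3 uint8, red, green, blue); there is no depth.
- camera_params(name): a dict with "K" (3x3 intrinsics, pixels), "rvec" (rotation vector, rad) and "tvec" (3), from world to camera coordinates, as OpenCV has them. Camera axes: x right, y down, z forward; pixel columns grow to the right and rows downward; lengths in mm; the calibration is good to about 2 mm. A picture is of the moment at which its call begins: read the wrist's pose just before it. camera_params takes no time and is no camera call; for the wrist camera it gives the pose at the moment of the call.
- env.job_done(): hands the job in, once; it reports no verdict.
Trained networks look in the newest picture that a camera, given by its name, has taken for a name from the list of things; names that differ only in an ending like _2 or _b are one class to them, and where a whole thing is asked for, a point or a joint stands for the part that bears it (a point fixed in the world has none). Each returns a list of dicts, best first, with "conf" (0 to 1); they miss things now and then, are a little off and sometimes report something else, mostly with a low value. They report only what shows in the picture. A call takes as long as a camera call. They do not tell look-alikes from the thing itself.
- spotter.look_for(query, camera): "box" ([left, top, width, height] in pixels, round what is visible of it).
- spotter.trace(query, camera): "region" (400x640 bool, what is visible of it) and "box" ([left, top, width, height] in pixels, round what is visible of it).
The state is a dict: "time_s": time; "qpos": joint angles; "qvel": joint speeds; "effort": joint torques, N m; "ee_pos": TCP position; "ee_rot": TCP orientation; "force": force on the tool from outside, world axes, zero at the start; "torque": the same for the moment, N m; "gripper_width": finger opening in mm.
Only numpy, scipy, OpenCV 4.12 (cv2) and the standard library are available. Lean on these libraries where they do the work, as an engineer would, in place of code of your own. Each camera call takes 0.05 s, during which the arm holds its last target. There are 200 camera calls.

### The job

Check the machined block on the height gauge: push the gauge's knob down until its foot bears on the block's low tongue, keep it there a moment and let it spring back up. Then move the block onto the squaring tray and press it flat into the corner, one long side flush against the long fence and one end flush against the short fence, and finish while still holding it pressed against both fences. Leave the other things on the desk where they lie.

Things in the scene. Friction and masses are not known exactly. Their poses are not given: they have to be found in the camera images.
- block: Loose machined aluminium block, about 290 g: a flat base 130 x 44 x 14 mm (along its x, y, z) with an upright rib on top, 56 long (x) x 16 thick (y) x 32 high, so 46 in all. The rib is centred on the width, its centre 33 mm from the block's centre towards -x; the other, bare end of the base (x from -5 to +65) is the tongue. Origin: centre of the underside, z up. It starts lying on the gauge's base, tongue under the foot, rib end towards the robot.
- gauge: Height gauge, fixed to the desk: base plate 190 x 90 x 12 mm (x, y, z), origin centre of its underside; at its +x end (away from the robot) a column carries a head (30 wide in y, from x 23 to 93, 72 to 88 high) reaching back towards -x over the base. The sprung plunger runs through the head at x = +45, y = 0.
- plunger (a joint): Travel of the gauge's plunger in m, 0 = up (rest), growing as it is pressed down, at most 0.034. The foot's underside is 48 mm above the desk at 0, so its height above the base plate is 36 mm minus the travel; it meets the block's 14 mm tongue at 0.022. The spring pushes back with about 1.5 N at first, about 4 N at 22 mm and returns it by itself.
- gauge_foot: The sprung plunger with its foot, a disc 14 mm across and 10 high, and the knob on top; origin: centre of the foot's underside.
- knob_top (a point): Centre of the flat top of the plunger's knob, a disc 26 mm across and 12 high, 134 mm above the desk at rest, higher than the gauge's head and column. Push it straight down.
- tray: Squaring tray, a steel plate 190 x 120 x 6 mm (x, y, z) fixed to the desk; origin centre of its underside. The block slides on it and along the fences with light friction (about 0.3). Its two fences form one corner towards +x, +y.
- long_fence: Long fence, 130 long (along tray x) x 10 thick x 11 high above the tray's top, fixed along the tray's +y side; its inner face is at tray y = +45 mm. Origin: centre of its underside, on the tray's top.
- short_fence: Short fence, 65 long (along tray y) x 10 thick x 11 high above the tray's top, fixed across the tray's +x end; its inner face is at tray x = +80 mm. Origin: centre of its underside, on the tray's top.
- corner (a point): Where the planes of the two inner fence faces meet, on the tray's top (6 mm above the desk), tray x = +80, y = +45 mm. The fences stop short of each other there. A seated block has its centre 65 mm (tray -x) and 22 mm (tray -y) from it.
- caliper: Bystander: brass sliding caliper, beam 180 long, at most 12 high (mm); origin centre of its underside. Leave it alone.
- canopy: Bystander: clear plastic jet canopy, 110 x 42 x 34 bubble (mm); origin centre of its underside. Leave it alone.
- rotor: Bystander: silver four-bladed helicopter rotor, 132 across, 14 high (mm); origin centre of its underside. Leave it alone.
- display_base: Bystander: black plastic display base, 80 x 120 plinth with a short peg, 26 high (mm); origin centre of its underside. Leave it alone.
- sprue_left: Bystander: green sprue frame of wheels on the robot's left, 115 x 69 x 8 (mm); origin centre of its underside. Leave it alone.
- sprue_right: Bystander: green sprue frame of wheels on the robot's right, 115 x 69 x 8 (mm); origin centre of its underside. Leave it alone.
- burnisher: Bystander: steel burnishing tool, 146 long, 11 thick, lying between gauge and tray (mm); origin centre of its underside. Leave it alone.
Things that resemble listed ones, but are neither listed nor needed, are in the scene too. What is shaped like the block but red is not meant.

How it is judged:
By the outcome, as a careful person would: the job done as asked, in the order asked, and still so for the second after the job is handed in, while the arm keeps its last pose, push and grip.
It also fails if it takes over 58 s, if anything falls off the work surface, if the arm or the gripper's body presses on something with over 40 N, if the wrist force passes 120 N, or if a joint passes its speed limit or range.

## Working session

There is one attempt and no reset: what is moved stays moved. The work goes in short steps, Python scripts to look and compute and a shell command to move; the robot and the scene stay as the last step left them, time stands still between calls to the robot, and variables do not carry over. Pictures are saved under pics/ and viewed, about 8 in all and at most 12, crops included, and the job is handed in when it is done.

```bash
mkdir -p pics; cat > h.py <<'E'
import numpy as np, cv2
from workcell import env, grab_frame, camera_params, spotter
def cam(n):
    p=camera_params(n); R=cv2.Rodrigues(np.array(p["rvec"],float))[0]
    return np.array(p["K"],float),R,np.array(p["tvec"],float).ravel()
def unproj(n,u,v,z,c=None):
    K,R,t=c or cam(n); d=R.T@np.linalg.inv(K)@np.array([u,v,1.]); o=-R.T@t
    return o+d*(z-o[2])/d[2]
def proj(n,P,c=None):
    K,R,t=c or cam(n); q=K@(R@np.array(P,float).reshape(-1,3).T+t[:,None]); return (q[:2]/q[2]).T
def save(im,f): cv2.imwrite('pics/'+f,cv2.cvtColor(im,cv2.COLOR_RGB2BGR))
E
python3 - <<'E'
from h import *
s=env.state(); print(s, env.hold_point_z)
for n in("top","side"):
    im=grab_frame(n); save(im,n+'0.png')
    K,R,t=cam(n); print(n,(-R.T@t).round(), K[0,0], R[2].round(2))
    for q in("block","gauge","tray","gauge_foot","long_fence","short_fence"):
        print(q,[(np.round(d["box"]).tolist(),round(d["conf"],2)) for d in spotter.look_for(q,n)][:3])
E
```

```text
{'time_s': 0.0, 'qpos': array([ 7.29393257e+01,  1.83524870e+01,  8.97054281e+01, -5.72087948e-04,
        7.20416264e+01, -1.14734136e+00]), 'qvel': array([ 0.01786595,  0.01446082, -0.02054291,  0.05968633, -0.00531971,
       -0.00491059]), 'effort': array([ 2.76925595e-03, -4.12465811e+01, -2.31981969e+01,  7.29420106e-02,
        4.56075592e-02, -1.44909804e-04]), 'ee_pos': array([157.52927169, 552.49712478, 213.1184042 ]), 'ee_rot': array([-1.79900467e+02, -1.44937532e-03,  1.64086843e+02]), 'force': array([-0.15572091,  0.386444  ,  0.37051339]), 'torque': array([-0.018335  , -0.02345774,  0.06405893]), 'gripper_width': 91.24881641463384} -18.8
top [ 363.  -18. 1499.] 407.37648377333846 [ 0.11  0.01 -0.99]
block [([191.0, 247.0, 38.0, 21.0], 0.68), ([184.0, 134.0, 40.0, 16.0], 0.68), ([248.0, 184.0, 22.0, 38.0], 0.67)]
gauge [([247.0, 174.0, 30.0, 55.0], 0.78)]
tray [([342.0, 161.0, 42.0, 54.0], 0.83), ([357.0, 115.0, 33.0, 32.0], 0.3)]
gauge_foot [([257.0, 183.0, 4.0, 5.0], 0.55)]
long_fence [([346.0, 176.0, 5.0, 30.0], 0.47)]
short_fence [([349.0, 164.0, 17.0, 6.0], 0.44)]
side [ -47. -676.  953.] 455.0679507789881 [ 0.47  0.55 -0.69]
block [([252.0, 169.0, 42.0, 21.0], 0.92), ([165.0, 165.0, 39.0, 30.0], 0.85), ([186.0, 190.0, 42.0, 42.0], 0.76)]
gauge [([242.0, 147.0, 64.0, 59.0], 0.69), ([280.0, 146.0, 8.0, 26.0], 0.36), ([302.0, 206.0, 42.0, 20.0], 0.27)]
tray [([323.0, 224.0, 82.0, 66.0], 0.66)]
gauge_foot [([282.0, 147.0, 5.0, 12.0], 0.61)]
long_fence [([242.0, 145.0, 63.0, 59.0], 0.69), ([337.0, 225.0, 32.0, 28.0], 0.45)]
short_fence []
```

```bash
python3 -c "
import cv2,numpy as np
print(cv2.imread('pics/top0.png').shape)"
```

```text
(400, 640, 3)
```

View pics/top0.png

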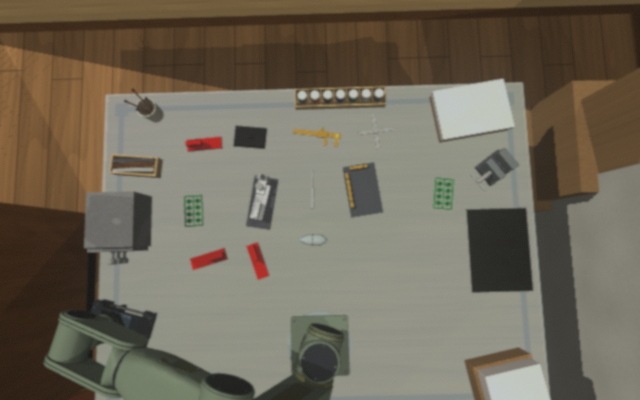

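View pics/side0.png

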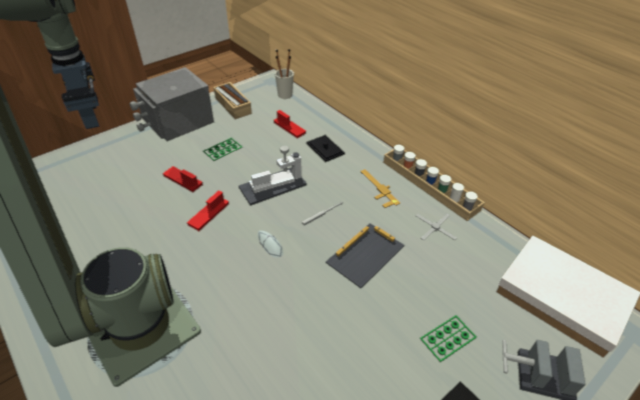

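Top view: gauge with the grey block at about (262,202), tray at (362,190) with orange fences on its upper (+x) and left (+y) sides; the burnisher lies between them and red decoys sit around. The side view agrees.

```bash
python3 - <<'E'
from h import *
grab_frame("top")
for q,z in(("gauge_foot",134),("block",26),("gauge",12),("tray",6),("burnisher",8),("canopy",20)):
    for d in spotter.trace(q,"top")[:3]:
        pts=np.argwhere(d["region"])[:,::-1].astype(np.float32)
        (c,wh,a)=cv2.minAreaRect(pts); bx=cv2.boxPoints((c,wh,a))
        print(q,round(d["conf"],2),np.round(c),"c",unproj("top",*c,z).round()[:2],"corners",[unproj("top",*b,z).round()[:2].tolist() for b in bx])
E
```

```text
gauge_foot 0.19 [348. 190.] c [ 535. -113.] corners [[592.0, -100.0], [593.0, -110.0], [478.0, -125.0], [476.0, -116.0]]
block 0.77 [259. 201.] c [515. 205.] corners [[458.0, 243.0], [585.0, 209.0], [572.0, 166.0], [445.0, 200.0]]
block 0.75 [203. 144.] c [736. 413.] corners [[754.0, 485.0], [764.0, 347.0], [718.0, 342.0], [707.0, 480.0]]
block 0.73 [208. 259.] c [314. 393.] corners [[318.0, 463.0], [353.0, 336.0], [310.0, 322.0], [275.0, 449.0]]
gauge 0.6 [262. 201.] c [517. 199.] corners [[429.0, 260.0], [625.0, 226.0], [607.0, 137.0], [412.0, 172.0]]
tray 0.69 [316. 134.] c [766.  -8.] corners [[767.0, 80.0], [820.0, 63.0], [764.0, -96.0], [712.0, -78.0]]
tray 0.62 [362. 190.] c [ 551. -171.] corners [[639.0, -97.0], [656.0, -221.0], [465.0, -244.0], [448.0, -122.0]]
burnisher 0.53 [310. 198.] c [524.  19.] corners [[558.0, 24.0], [558.0, 13.0], [491.0, 14.0], [491.0, 25.0]]
canopy 0.73 [312. 239.] c [374.  17.] corners [[397.0, 63.0], [395.0, -31.0], [351.0, -29.0], [354.0, 64.0]]
```

```bash
python3 - <<'E'
from h import *
K,R,t=cam("wrist"); s=env.state()
from scipy.spatial.transform import Rotation as Ro
T=Ro.from_euler('xyz',s["ee_rot"],degrees=True).as_matrix()
print("cam in tool",T.T@(-R.T@t-s["ee_pos"]),"axes in tool\n",(T.T@R.T).round(2),K[0,0])
E
python3 -m jog '0 0 0.3 2 -2 1 1;0 0 0.6 4 -4 2 0.8;0 0 0.9 6 -6 3 0.5;0 0 1 8 -8 4 0;0 0 1 10 -10 5 0' 
python3 -m jog '0 0 0 0.5 -1 0 0;0 0 0 0.5 -2 0 0;0 0 0 0.5 -3 0 0;0 0 0 0.5 -3.3 0 0;0 0 0 0.5 -3.3 0 0' 
```

```text
cam in tool [  78.82277284    0.8119955  -170.42855562] axes in tool
 [[ 0.   -0.96 -0.28]
 [ 1.   -0.    0.  ]
 [-0.   -0.28  0.96]] 277.4082475504089
time_s: 1.68
ee_pos: [367.1, 343.2, 319.0]
ee_rot: [180.0, 0.0, 169.1]
force: [0.9, 1.4, 0.3]
gripper_width: 54.3
time_s: 2.3
ee_pos: [378.6, 262.3, 318.3]
ee_rot: [179.9, 0.0, 169.0]
force: [-0.1, -0.5, 0.8]
gripper_width: 4.0
```

```bash
python3 -m jog '0 0 0 2 -1.5 0 0;0 0 0 3.2 -2.5 0 0;0 0 0 3.2 -2.5 0 0;0 0 0 3.2 -2.5 0 0' 
python3 - <<'E'
from h import *
c=cam("wrist"); im=grab_frame("wrist"); np.savez('w1.npz',K=c[0],R=c[1],t=c[2],im=im)
save(im,'w1.png')
for q in("knob_top","gauge_foot","gauge","block"):
  for d in spotter.look_for(q,"wrist")[:2]: print(q,np.round(d["box"]),round(d["conf"],2))
P=[517,199,0]; a=np.radians(-10); 
print(proj("wrist",[[561,191,134],[517,199,12]],c))
E
```

```text
time_s: 2.8
ee_pos: [458.2, 200.6, 317.9]
ee_rot: [180.0, -0.1, 169.1]
force: [-0.7, 0.5, 0.3]
gripper_width: 0.5
knob_top [136. 300.  14.   0.] 0.5
gauge [294. 146.  55.  98.] 0.94
gauge [312. 163.  27.  63.] 0.21
block [310. 165.  28.  58.] 0.91
block [420. 292.  68.  16.] 0.9
[[321.84796076 255.3299673 ]
 [320.18174915 200.93758937]]
```

View pics/w1.png

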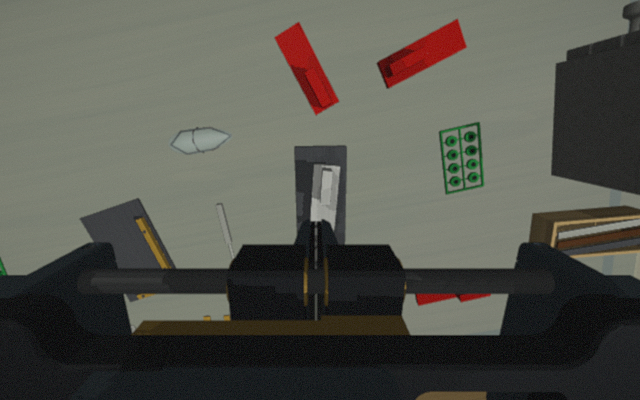

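The wrist view (up = towards robot) shows the gauge base's near edge at (295..346,146), the grey block at (325,190); the knob is hidden behind the fingers. I move forward to see the rest.

```bash
python3 -m jog '0 0 0 2 -0.3 -1 0;0 0 0 4 -0.6 -1.5 0;0 0 0 6 -1 -1.5 0;0 0 0 6 -1 -1.5 0;0 0 0 6 -1 -1.5 0' 
python3 - <<'E'
from h import *
c=cam("wrist"); im=grab_frame("wrist"); np.savez('w2.npz',K=c[0],R=c[1],t=c[2],im=im)
for q in("knob_top","gauge_foot","gauge","block","tray"):
  for d in spotter.look_for(q,"wrist")[:2]: print(q,np.round(d["box"]),round(d["conf"],2))
g=spotter.trace("gauge","wrist")[0]["box"]; print(c[0])
x0,y0,w,h=[int(v) for v in g]; x0-=20;y0-=20;w+=40;h+=40;y0=max(y0,0)
print(x0,y0); save(cv2.resize(im[y0:y0+h,x0:x0+w],None,fx=4,fy=4,interpolation=cv2.INTER_CUBIC)[:600,:800],'w2c.png')
E
```

```text
time_s: 3.68
ee_pos: [607.7, 175.1, 280.6]
ee_rot: [180.0, -0.1, 169.1]
force: [0.4, -0.9, -0.8]
gripper_width: 0.8
knob_top [311. 136.  22.  23.] 0.92
gauge_foot [307. 139.  28.  19.] 0.89
gauge_foot [125. 292.  16.  36.] 0.15
gauge [287.  37.  64. 144.] 0.75
gauge [338. 228.  71.  36.] 0.7
block [306.  58.  35.  92.] 0.96
block [424. 198.  99.  47.] 0.96
tray [ 38. 112. 121. 128.] 0.87
[[277.40824755   0.         315.56637638]
 [  0.         277.40824755 201.37130387]
 [  0.           0.           1.        ]]
265 18
```

View pics/w2c.png

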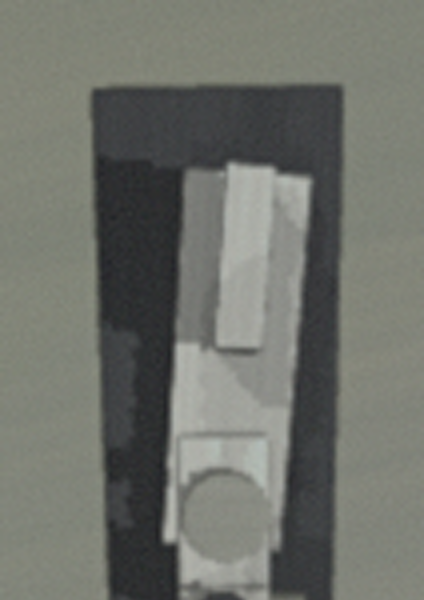

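The crop (x4, offset 265,18) shows the knob disc centred at (226,515), the base corners at (93,88),(343,86), the rib top at (228,162),(276,165),(262,350),(216,348) and the block base corners at (186,168),(312,176),(280,550),(162,542).

```bash
python3 - <<'E'
from h import *
d=np.load('w2.npz'); c=(d['K'],d['R'],d['t'])
f=lambda x,y,z: unproj("",265+x/4,18+y/4,z,c)[:2]
print("knob",f(226,515,134))
def quad(p,z,n):
    Q=np.array([f(x,y,z) for x,y in p]); print(n,Q.round(1).tolist(),"c",Q.mean(0).round(1))
    v=(Q[2]+Q[3]-Q[0]-Q[1])/2; w=(Q[3]+Q[2]-Q[0]-Q[1])/2; print(" len",np.linalg.norm(v),"yaw",np.degrees(np.arctan2(v[1],v[0])),"wid",np.linalg.norm(Q[0]-Q[1]))
quad([(93,88),(343,86),(332,590),(108,590)],12,"base")
quad([(228,162),(276,165),(262,350),(216,348)],58,"rib")
quad([(186,168),(312,176),(280,550),(162,542)],26,"blk")
# tray via trace
K=c
grab_frame("wrist"); cc=cam("wrist")
im=d['im']; x0,y0=28,100
save(cv2.resize(im[y0:y0+145,x0:x0+150],None,fx=4,fy=4,interpolation=cv2.INTER_CUBIC),'w2t.png')
E
```

```text
knob [559.02316636 192.33663736]
base [[415.3, 174.1], [431.3, 260.8], [606.7, 228.9], [589.9, 141.6]] c [510.8 201.3]
 len 177.93426285575748 yaw -10.412956456625784 wid 88.13999894492673
rib [[456.2, 213.8], [460.0, 228.8], [514.5, 214.6], [511.0, 199.5]] c [485.4 214.2]
 len 56.476774804055694 yaw -14.610667392959552 wid 15.448292384049266
blk [[449.3, 201.0], [460.0, 243.6], [585.4, 210.7], [574.0, 167.2]] c [517.2 205.6]
 len 129.44814507621496 yaw -14.943541553559143 wid 43.93893755474651
```

View pics/w2t.png

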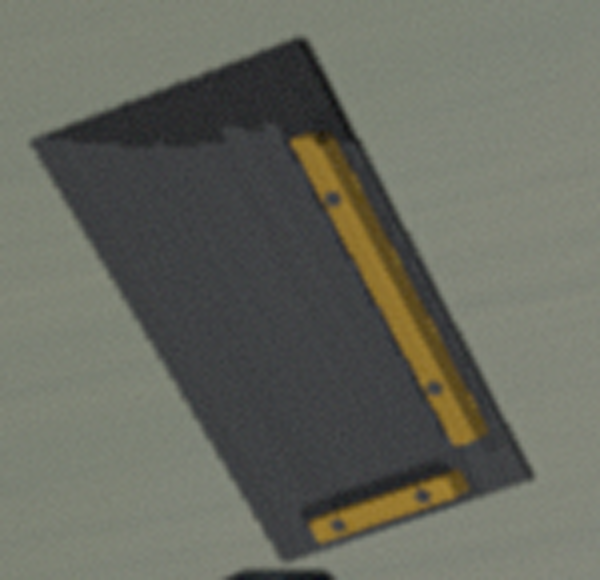

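The tray crop shows plate corners at (33,142),(303,38),(533,477),(287,560), the long fence's inner top edge from (292,140) to (452,446), and the short fence at the bottom around (385,505).

Now compute the tray pose and press the knob.

```bash
python3 - <<'E'
from h import *
d=np.load('w2.npz'); c=(d['K'],d['R'],d['t'])
f=lambda x,y,z: unproj("",28+x/4,100+y/4,z,c)[:2]
Q=np.array([f(*p,6) for p in[(33,142),(303,38),(533,477),(287,560)]]); print(Q.round(1).tolist(),Q.mean(0))
for a,b in((0,3),(1,2)): v=Q[b]-Q[a]; print(np.linalg.norm(v),np.degrees(np.arctan2(v[1],v[0])))
L=np.array([f(292,140,17),f(452,446,17)]);v=L[1]-L[0];print("LF",L.round(1).tolist(),np.degrees(np.arctan2(v[1],v[0])),np.linalg.norm(v))
s=env.state();print(s['ee_pos'],(np.array([560,192.3,0])-s['ee_pos'])/25)
E
```

```text
[[469.2, -241.2], [452.8, -122.5], [638.3, -96.8], [654.5, -214.8]] [ 553.6774769  -168.80915978]
187.14690868427948 8.114629039544496
187.2432063066213 7.86573881997755
LF [[488.7, -133.5], [616.4, -117.8]] 6.979341037595927 128.71839030018168
[608.08632096 174.85968134 281.16373653] [ -1.92345284   0.69761275 -11.24654946]
```

```bash
python3 -m jog '0 0 0 -1.92 0.7 -1.5 0;0 0 0 -1.92 0.7 -3.5 0;0 0 0 -1.92 0.7 -5.2 0;0 0 0 -1.92 0.7 -5.3 0;0 0 0 -1.92 0.7 -5.3 0'
python3 -m jog '0 0 0 0 0 -0.4 0;0 0 0 0 0 -0.7 0;0 0 0 0 0 -0.9 0;0 0 0 0 0 -1.1 0;0 0 0 0 0 -1.1 0'
```

```text
time_s: 4.7
ee_pos: [561.6, 192.4, 149.6]
ee_rot: [179.9, 0.1, 169.1]
force: [0.3, 0.6, 0.5]
gripper_width: 0.4
time_s: 5.32
ee_pos: [561.0, 192.3, 120.7]
ee_rot: [180.0, 0.1, 169.1]
force: [1.1, 0.2, 3.0]
gripper_width: 0.5
```

```bash
python3 -m jog '0 0 0 0 0 -0.15 0;0 0 0 0 0 -0.3 0;0 0 0 0 0 -0.34 0;0 0 0 0 0 -0.36 0;0 0 0 0 0 -0.36 0'
```

```text
time_s: 5.95
ee_pos: [561.0, 192.2, 112.3]
ee_rot: [180.0, 0.1, 169.1]
force: [1.0, -0.1, 6.0]
gripper_width: 0.7
```

```bash
python3 -m jog '0 0 0 0 0 -0.05 0;0 0 0 0 0 -0.05 0;0 0 0 0 0 -0.05 0;0 0 0 0 0 -0.05 0;0 0 0 0 0 -0.05 0'
python3 -m jog '0 0 0 0 0 0 0;0 0 0 0 0 0 0;0 0 0 0 0 0 0;0 0 0 0 0 0 0;0 0 0 0 0 0 0'
```

```text
time_s: 6.58
ee_pos: [561.0, 192.2, 112.2]
ee_rot: [179.9, 0.1, 169.1]
force: [-0.1, -0.6, 12.3]
gripper_width: 0.4
time_s: 7.2
ee_pos: [561.0, 192.3, 112.2]
ee_rot: [179.9, 0.1, 169.1]
force: [0.4, -1.2, 11.9]
gripper_width: 0.1
```

```bash
python3 -m jog '0 0 0 0 0 0.5 0;0 0 0 0 0 1.2 0;0 0 0 0 0 2 0;0 0 -0.4 -1.5 0.4 2 0.5;0 0 -0.78 -2.96 0.87 2 1'
python3 -m jog '0 0 0 0 0 0 1;0 0 0 0 0 -0.5 1;0 0 0 0 0 -1 1;0 0 0 0 0 -1 1'
python3 - <<'E'
from h import *
im=grab_frame("side"); save(cv2.resize(im[120:240,200:340],None,fx=4,fy=4,interpolation=cv2.INTER_CUBIC),'s1.png')
s=env.state(); print(s['ee_pos'],s['ee_rot'],(np.array([487,214,31])-s['ee_pos'])/25, s['gripper_width'])
E
```

```text
time_s: 7.82
ee_pos: [484.3, 213.4, 159.6]
ee_rot: [-179.9, -0.2, 165.1]
force: [0.2, 0.6, 0.4]
gripper_width: 17.1
time_s: 8.32
ee_pos: [486.0, 213.2, 133.4]
ee_rot: [-179.9, -0.2, 165.1]
force: [0.1, 0.5, -0.3]
gripper_width: 57.5
[486.4607625  213.42329847 134.20854606] [-1.79919376e+02 -1.08190181e-01  1.65151211e+02] [ 0.0215695   0.02306806 -4.12834184] 61.51221986600215
```

View pics/s1.png

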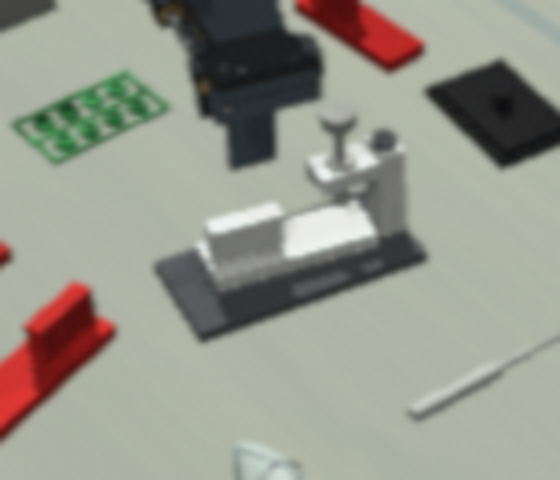

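The side crop shows the plunger sprung back up and the block still in place, with the gripper above the rib. Descend and grip.

```bash
python3 -m jog '0 0 0 0 0 -1 1;0 0 0 0 0 -2.2 1;0 0 0 0 0 -3.4 1;0 0 0 0 0 -4.1 1;0 0 0 0 0 -4.1 1'
python3 -m jog '0 0 0 0 0 0 0.5;0 0 0 0 0 0 0;0 0 0 0 0 0 0;0 0 0 0 0 0 0;0 0 0 0 0 0 0' 45
```

```text
time_s: 9.0
ee_pos: [486.1, 213.5, 31.8]
ee_rot: [-179.9, -0.1, 165.2]
force: [-0.8, -0.3, -0.7]
gripper_width: 91.1
time_s: 9.62
ee_pos: [486.6, 213.9, 33.0]
ee_rot: [180.0, 0.0, 165.2]
force: [-0.3, 0.8, 0.8]
gripper_width: 44.1
```

```bash
python3 -m jog '0 0 0 0 0 0 0;0 0 0 0 0 0 0;0 0 0 0 0 0 0;0 0 0 0 0 0 0;0 0 0 0 0 0 0'
```

```text
time_s: 10.25
ee_pos: [486.4, 213.7, 32.8]
ee_rot: [-180.0, -0.0, 165.2]
force: [-0.7, -1.2, 0.4]
gripper_width: 15.7
```

```bash
python3 -m jog '0 0 0 0 0 0.25 0;0 0 0 -1.2 0.22 0.25 0;0 0 0 -2.4 0.44 0.25 0;0 0 0 -2.9 0.53 0.25 0;0 0 0 -2.9 0.53 0.25 0'
python3 -m jog '0 0 0 0 0 1.5 0;0 0 0 0 0 3 0;0 0 1 0 -1.5 3.5 0;0 0 2 0.5 -3.5 3.5 0;0 0 3 1.2 -5.5 3.5 0'
```

```text
time_s: 10.88
ee_pos: [414.0, 227.4, 39.4]
ee_rot: [180.0, 0.0, 165.2]
force: [0.6, -0.1, -3.0]
gripper_width: 16.0
time_s: 11.5
ee_pos: [445.7, 88.2, 127.4]
ee_rot: [180.0, 0.2, -179.6]
force: [0.6, 0.2, -3.0]
gripper_width: 15.6
```

```bash
python3 -m jog '0 0 0.5 1.4 -1.8 0.8 0;0 0 1 2.8 -3.6 1.6 0;0 0 1.5 4.2 -5.4 2.4 0;0 0 1.5 5.6 -7.2 3.2 0;0 0 1.5 7 -9 4 0'
python3 -m jog '0 0 0 0.8 -1.3 0 0;0 0 0 0.8 -1.3 0 0;0 0 0 0.8 -1.3 0 0;0 0 0 0.8 -1.3 0 0'
python3 - <<'E'
from h import *
c=cam("wrist"); im=grab_frame("wrist"); np.savez('w3.npz',K=c[0],R=c[1],t=c[2],im=im)
p=proj("",[[639,-97,6],[655,-216,6],[465,-241,6],[449,-122,6]],c); print(p.round())
x0,y0=np.maximum(p.min(0)-15,0).astype(int); x1,y1=(p.max(0)+15).astype(int); print(x0,y0)
save(cv2.resize(im[y0:y1,x0:x1],None,fx=4,fy=4,interpolation=cv2.INTER_CUBIC)[:600,:800],'w3.png')
E
```

```text
time_s: 12.12
ee_pos: [620.9, -138.1, 227.4]
ee_rot: [-180.0, 0.1, -172.4]
force: [0.8, 0.8, -3.1]
gripper_width: 15.9
time_s: 12.62
ee_pos: [638.7, -167.1, 226.6]
ee_rot: [180.0, -0.0, -172.3]
force: [-0.0, 1.1, -3.1]
gripper_width: 15.7
[[363. 185.]
 [280. 185.]
 [275.  35.]
 [371.  35.]]
259 19
```

View pics/w3.png

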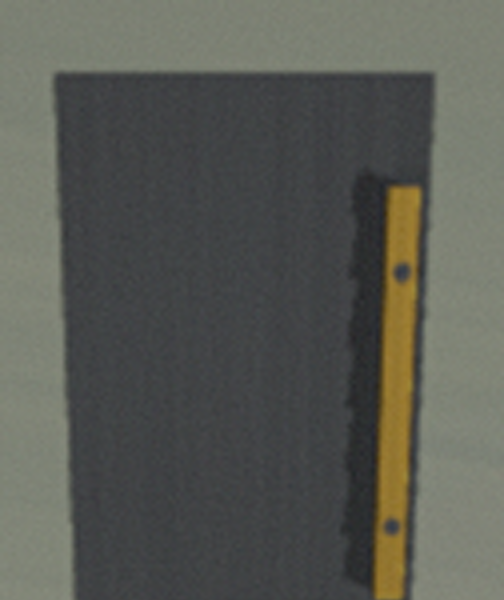

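The crop (x4, offset 259,19) shows the tray's near edge at row 73 from x=57 to 434, the sides at (76,595) and (411,595), and the long fence's inner top edge from (388,187) to (374,598).

```bash
python3 - <<'E'
from h import *
d=np.load('w3.npz'); c=(d['K'],d['R'],d['t'])
f=lambda x,y,z: unproj("",259+x/4,19+y/4,z,c)[:2]
an=lambda v:round(float(np.degrees(np.arctan2(v[1],v[0]))),2)
A,B,C,D=f(57,73,6),f(434,73,6),f(76,595,6),f(411,595,6); E,F=f(388,187,17),f(374,598,17)
print("width",np.linalg.norm(A-B),"yaws",an(B-A)-90,an(C-A),an(D-B),an(F-E))
y=np.radians(7.8); ex=np.array([np.cos(y),np.sin(y)]); ey=np.array([-ex[1],ex[0]])
M=(A+B)/2; ctr=M+95*ex; ctr_f=(E+F)/2; print("ctr",ctr,"fence inner tray-y",(ctr_f-ctr)@ey,"fence near end x",(E-ctr)@ex)
cor=ctr+80*ex+45*ey; tcp=cor-(65+31.9)*ex-22.2*ey; pre=tcp-15*ex-15*ey
s=env.state(); print("corner",cor,"tcp",tcp,"pre",pre,(pre-s['ee_pos'][:2])/25,s['ee_pos'],s['ee_rot'])
E
```

```text
width 118.09493905561109 yaws 7.75 7.65 7.87 7.91
ctr [ 554.17862756 -171.17347144] fence inner tray-y 44.56156929399836 fence near end x -60.465064583172875
corner [ 627.33125404 -115.73257282] tcp [ 534.340674   -150.87801385] pre [ 521.51518998 -167.77496504] [-4.68745378 -0.03164734] [ 638.70153446 -166.98378164  226.83708139] [ 1.79986596e+02 -1.62889589e-03 -1.72257954e+02]
```

```bash
python3 -m jog '0 0 0 -2 0 -1 0;0 0 0 -4 0 -2 0;0 0 0 -4.7 0 -4 0;0 0 0 -4.7 0 -5.8 0;0 0 0 -4.7 0 -7 0'
python3 -m jog '0 0 0 0 0 -0.3 0;0 0 0 0 0 -0.6 0;0 0 0 0 0 -0.75 0;0 0 0 0 0 -0.75 0'
```

```text
time_s: 13.3
ee_pos: [520.4, -166.9, 50.6]
ee_rot: [180.0, -0.0, -172.3]
force: [0.1, -1.0, -3.3]
gripper_width: 15.8
time_s: 13.8
ee_pos: [522.0, -168.0, 33.5]
ee_rot: [-180.0, 0.1, -172.3]
force: [-0.6, -0.0, -3.3]
gripper_width: 15.6
```

```bash
python3 -m jog '0 0 0 0 0 -0.12 0;0 0 0 0 0 -0.22 0;0 0 0 0 0 -0.26 0;0 0 0 0 0 -0.28 0;0 0 0 0 0 -0.28 0'
```

```text
time_s: 14.42
ee_pos: [521.6, -167.9, 26.8]
ee_rot: [-180.0, 0.0, -172.3]
force: [-1.9, 0.2, 5.5]
gripper_width: 15.8
```

```bash
python3 -m jog '0 0 0 -0.03 0.2 0 0;0 0 0 -0.05 0.4 0 0;0 0 0 -0.07 0.52 0 0;0 0 0 -0.08 0.6 0 0;0 0 0 -0.08 0.6 0 0'
```

```text
time_s: 15.05
ee_pos: [521.0, -154.3, 26.9]
ee_rot: [-179.8, 0.2, -172.2]
force: [0.1, -6.1, 5.3]
gripper_width: 15.8
```

```bash
python3 -m jog '0 0 0 0.2 0.07 0 0;0 0 0 0.35 0.09 0 0;0 0 0 0.5 0.11 0 0;0 0 0 0.59 0.12 0 0;0 0 0 0.59 0.12 0 0'
```

```text
time_s: 15.68
ee_pos: [533.4, -152.5, 26.9]
ee_rot: [-179.7, -0.1, -172.2]
force: [-7.2, -10.5, 8.8]
gripper_width: 15.8
```

```bash
python3 -m jog '0 0 0 0.06 0.01 0 0;0 0 0 0.12 0.015 0 0;0 0 0 0.12 0.015 0 0;0 0 0 0.12 0.015 0 0;0 0 0 0.12 0.015 0 0'
python3 -c "
from h import *
s=env.state();print(s['torque'],s['ee_pos'],s['ee_rot'])
im=grab_frame('top');save(cv2.resize(im[150:225,325:400],None,fx=8,fy=8,interpolation=cv2.INTER_CUBIC),'t2.png')
im=grab_frame('side');save(cv2.resize(im[200:300,310:420],None,fx=6,fy=6,interpolation=cv2.INTER_CUBIC),'s2.png')"
```

```text
time_s: 16.3
ee_pos: [533.5, -152.5, 26.9]
ee_rot: [-179.8, -0.4, -172.2]
force: [-13.7, -13.3, 14.0]
gripper_width: 15.6
[-2.33254798  2.02262459 -0.15555281] [ 533.47448102 -152.52707552   26.87779521] [-179.77342902   -0.42169998 -172.1752751 ]
```

View pics/s2.png

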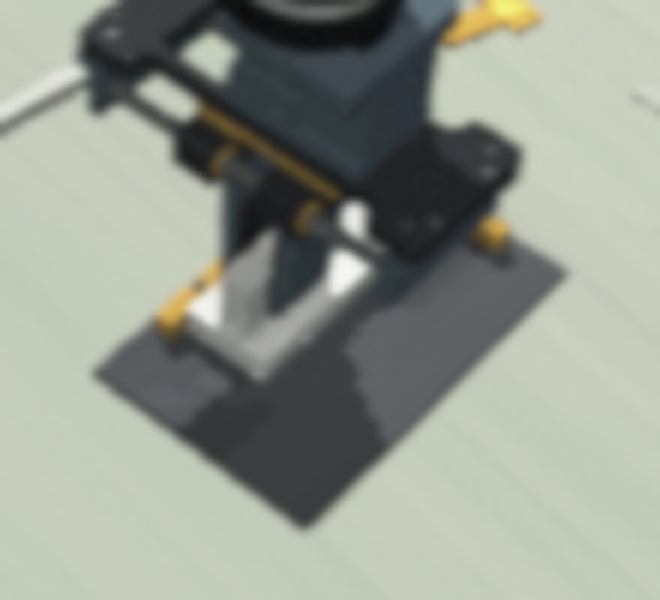

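The side crop shows the block lying in the tray's corner against both fences, with the gripper on its rib. The tool has tipped 0.4°/0.2° under the push, so I correct that and add some down force.

```bash
python3 -m jog '0.04 -0.08 0 0 0 -0.02 0;0.06 -0.14 0 0 0 -0.05 0;0.06 -0.14 0 0 0 -0.05 0;0.06 -0.14 0 0 0 -0.05 0;0.06 -0.14 0 0 0 -0.05 0'
python3 -c "
from h import *
s=env.state();print(s['torque'],s['ee_pos'],s['ee_rot'])"
```

```text
time_s: 17.02
ee_pos: [533.9, -152.5, 26.6]
ee_rot: [-180.0, 0.4, -172.2]
force: [-13.2, -12.7, 20.5]
gripper_width: 15.6
[-2.30899546  2.68776584 -0.11959704] [ 533.87783887 -152.48216334   26.64902358] [-179.96445276    0.35748712 -172.160632  ]
```

View pics/t2.png

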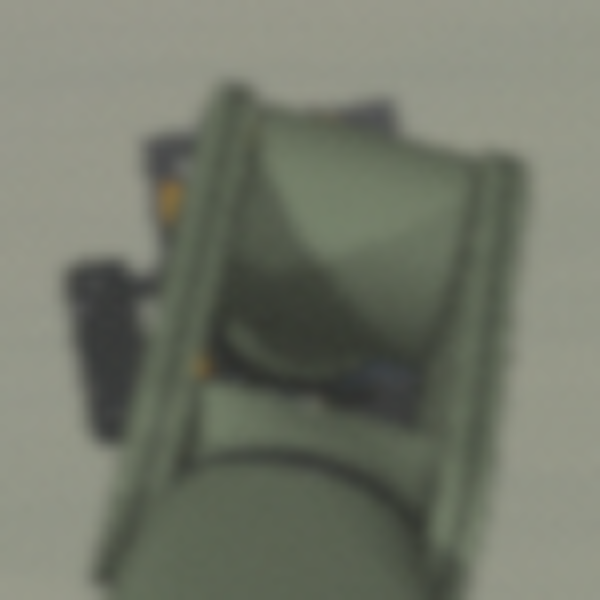

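```bash
python3 -m jog '0 0.06 0 0.02 0.02 0 0;0 0.06 0 0.02 0.02 0 0;0 0.06 0 0.02 0.02 0 0;0 0.06 0 0.02 0.02 0 0;0 0.06 0 0.02 0.02 0 0'
python3 -m jog '0 0 0 0 0 0 0;0 0 0 0 0 0 0;0 0 0 0 0 0 0;0 0 0 0 0 0 0;0 0 0 0 0 0 0'
python3 -c "
from h import *
c=cam('wrist');im=grab_frame('wrist');s=env.state();print(s['torque'],s['ee_pos'],s['ee_rot'])
save(cv2.resize(im[60:260,220:420],None,fx=3,fy=3,interpolation=cv2.INTER_CUBIC),'w4.png')"
```

```text
time_s: 17.65
ee_pos: [533.9, -152.5, 26.7]
ee_rot: [-180.0, 0.0, -172.2]
force: [-16.6, -13.9, 21.1]
gripper_width: 16.1
time_s: 18.27
ee_pos: [533.9, -152.5, 26.6]
ee_rot: [-180.0, 0.0, -172.2]
force: [-14.0, -14.6, 20.8]
gripper_width: 15.7
[-2.59431825  2.52409722 -0.18611636] [ 533.92429381 -152.49085043   26.64547801] [-1.79967382e+02  2.31538291e-02 -1.72157254e+02]
```

View pics/w4.png

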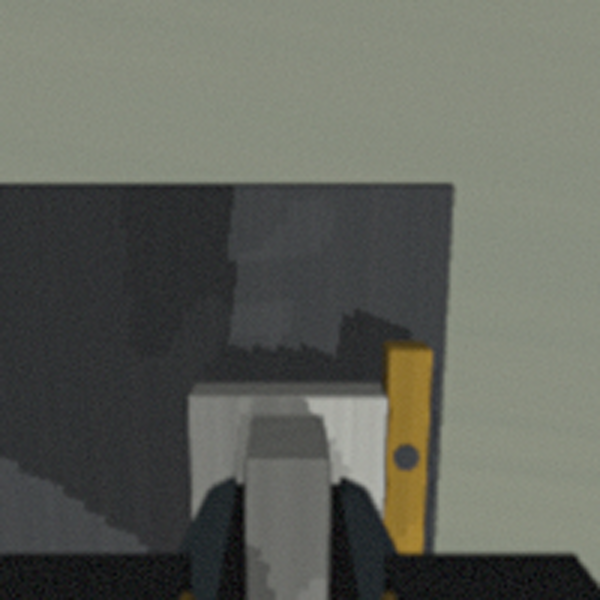

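The wrist crop shows the block's long side touching the long fence with no gap. Its near end sits about 10 mm inside the fence's end (rows 393 and 345), as it should when the far end touches the short fence.

```bash
python3 -c "
from workcell import env
print(env.job_done())"
```

```text
the job is handed in; nothing more can be done
None
```

The block has been checked on the gauge and is now pressed flat into the tray's corner. I handed the job in at about 18 s, with the arm still holding the block against both fences.

- **Gauge check:** I pushed the knob down 22 mm. The force there was about 12 N against the spring's 4 N, so the foot was bearing on the tongue. I held it there for just over a second. A side picture then showed the plunger back up and the block where it had been.
- **Placing:** I gripped the block by its rib and drew it out from under the foot. I set it on the tray, slid it to the long fence and then along to the short fence.
- **Last readings:** The push was about 14 N towards each fence and 21 N down. The tool was level to within 0.05°. Its yaw matched the tray's measured 7.8° to about 0.1°.
- **Last pictures:** There was no visible gap at the long fence. The near end sat about 10 mm inside the fence's end, as it should for a seated block.
- **What I could not confirm:** The gripper hid the short fence from the cameras. That contact rests on the block stopping as the force rose, and on where its near end sat. The final position was 1.7 mm off my camera prediction, within the calibration's tolerance. During pressing the tool tipped up to 0.4°, which I corrected.

I left the other things on the desk alone, but did not check their positions at the end.

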